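# Clamp a heatsink in the bench vise and lock the slide

### The arm

A 7-joint arm with a two-finger parallel gripper is mounted at the origin on the work surface. World frame = base frame: x ahead of the robot, y to its left, z up, the work surface at z = 0. Lengths are in m, angles in rad, forces in N, time in s.
With the tool pointing down it reaches from about 0.425 to 0.95 m from the base axis. Payload 4.7 kg.
Tool frame: the origin (TCP) lies on the centre line of the jaws, within the pads' length; the fingertips stand robot.nose_length ahead of it and the grasp point (between the pads) lies 8 mm behind it (robot.nose_length is the distance from the TCP to the fingertips, in m); z points along the fingers, x is the direction in which the jaws open and shut, and the axes are right-handed (so a half turn about z gives the same grasp; the last joint's range is limited). The gripper opens to 85 mm and grips with 20 to 120 N. Pads are 22 mm wide; open, the fingers measure 114 mm over their backs; the gripper's body (76 mm by 85 mm) begins 54 mm behind the grasp point. The pads swing forward as they close: fully open they stand 13 mm farther back than shut.
Start: joints at [-1.355, 0.469, -0.049, 1.532, 0.024, 1.141, -0.082], TCP at [0.164, 0.655, 0.242] pointing down, gripper open.
Joint ranges: [-2.59, 2.59], [-0.33, 1.99], [-1.39, 1.29], [0.1, 2.45], [-1.04, 4.18], [0.21, 1.99], [-2.66, 2.66]. Speed limits (rad/s): [2.57, 2.57, 3.14, 3.14, 3.14, 3.14, 3.14].

### API

Orientations are given as [roll, pitch, yaw] about the fixed x, y, z axes, in that order (R = Rz(yaw) Ry(pitch) Rx(roll)).
In Python, from plant import robot gives the robot as it stands. Calls block until the motion is done:
- robot.goto(position, orientation): joint-space move of the TCP to a pose.
- robot.move_straight(position, vel=0.15, attitude=None, contact_N=None): straight line of the TCP; attitude=None keeps the orientation; vel is the mean speed in m/s. With contact_N (N) it stops when the force on the tool has changed by that much, and returns True; else False.
- robot.move_joints(angles): joint-space move.
- robot.grip(opening, strength=None): opening from 0.0 (shut) to 1.0 (fully open); strength is the grip in N (None keeps the last); returns when the fingers have stopped.
- robot.sleep(seconds).
- robot.inverse_kinematics(position, orientation): joint angles nearest the present ones, or None.
- robot.sense(): the state.
- robot.grab_frame(name): name is "scene" or "top"; returns a dict with "image" (384x512x3 uint8, red, green, blue), "range_z" (384x512 float32, m along the optical axis (not along the pixel's ray), 0 where there is no reading), "fx", "fy", "cx", "cy" (pixels), "dist_coeffs" ([k1, k2, p1, p2, k3] as OpenCV has them; the pictures are not rectified), "R" (3x3) and "t" (3): a world point X has camera coordinates R X + t. Camera axes: x right, y down, z forward; pixel columns grow to the right and rows downward; lengths in m; the calibration is good to about 2 mm. A picture is of the moment at which its call begins.
A pose or a line that the arm cannot do raises robot.IKError and nothing moves.
- robot.close_job(): hands the job in, once; it reports no verdict.
The state is a dict: "t": time; "joint_pos": joint angles; "joint_velocities": joint speeds; "effort": joint torques, N m; "tcp_pos": TCP position; "tcp_rot": TCP orientation; "wrist_force": force on the tool from outside, world axes, zero at the start; "torque": the same for the moment, N m; "opening": opening from 0.0 (shut) to 1.0 (fully open).
Only numpy, scipy, OpenCV 4.12 (cv2) and the standard library are available. Lean on these libraries where they do the work, as an engineer would, in place of code of your own. Each camera call takes 0.05 s, during which the arm holds its last target. There are 200 camera calls.

### The job

Stand the rectangular finned heatsink on the bed of the vise between its jaws, base down, centred and with its long side along the jaws. Then crank the handle clockwise until the sliding jaw holds the heatsink firmly against the fixed jaw, without crushing its fins, and only then turn the lock ring clockwise fully home to its double locked mark. Leave the other things on the bench where they are.

Things in the scene. Friction and masses are not known exactly. Their poses are not given: they have to be found in the camera images.
- heatsink: aluminium heatsink, a rectangular block of upright plate fins on a base plate: 100 long (its x) x 46 wide (its y) x 80 tall (its z). Solid enough to grip across the 46 mm width. Starts upright on the bench, base down; turned half round about the vertical it is the same. Origin: centre of underside
- vise: grey bench vise fixed to the bench, 110 wide (its x) x 350 long (its y). Origin: centre of underside, at bench level. Its bed is a flat top at z = 30. At its -y end a fixed jaw, 110 wide, with its face at y = -60 looking to +y, jaw tops at z = 65. Lock post with ring at y = -125, drive post with crank at y = +125
- jaw: sliding jaw, a grey block 110 wide, 34 thick, 35 tall, that slides along the vise's y over the bed. Origin: bottom edge of its face at mid width (z = 30 in the vise's frame). Its face looks to the vise's -y; the opening to the fixed jaw is the vise-frame y of this origin + 60 mm (102 to 110 at the start)
- crank (a joint): angle of the crank on its vertical axis, rad, 0 to 8.6; clockwise from above is positive and closes the jaw, 9.55 mm per rad (60 mm a turn). At 0 the arm points to the vise's +y. It stays where it is left
- crank_axis (a point): point on the crank's vertical axis at the grip's mid height: vise-frame x = 0, y = 125, z = 136 mm
- crank_grip (a point): middle of the crank's upright black grip, a freely spinning cylinder 26 across and 42 tall (z 115 to 157 mm), 60 mm from the crank's axis. It circles above the heatsink's height
- collar (a joint): angle of the lock ring on its vertical axis, rad, 0 (open mark, lug to the vise's +x) to 1.2 (stop, at the double locked mark); clockwise from above is positive; starts at 0 to 0.25; stiff, stays where it is left
- collar_top (a point): centre of the top of the captive lock ring, at vise-frame x = 0, y = -125, z = 122 mm. A knurled steel ring 56 across and 26 tall with one lug 10 wide, 14 tall reaching to 50 mm from the axis; below the ring a flange 92 across has its top at z = 78
- round_cooler: finned round aluminium cooler, 90 across, 45 tall; bystander. Origin: centre of underside
- fan: black square case fan lying flat, 120 x 120 x 25; bystander. Origin: centre of underside
- drive: flat aluminium disk drive lying flat, 147 x 102 x 26; bystander. Origin: centre of underside
- mug: white mug, 76 across, 90 tall; bystander. Origin: centre of underside
- screwdriver: black-handled screwdriver lying flat, 200 long; bystander. Origin: about the middle of its underside
Not all that is in view belongs to the job. Leave any brown or red look-alike of the heatsink alone.

How it is judged:
On the way, in this order (a step that is already met when the one before it is completed fails the run):
1. the heatsink stands upright on the vise bed between the jaws, long side along them (angle between heatsink's own z axis and vertical below 0.08 rad and angle between the x axis of heatsink and the x axis of vise, either way round below 0.12 rad and x of heatsink in the frame of vise between -0.025 and 0.025 m and z of heatsink in the frame of vise between 0.026 and 0.034 m and y of heatsink in the frame of vise between -0.043 and 0.03 m), for 0.2 s.
2. the sliding jaw presses the heatsink against the fixed jaw, the lock ring still open (contact force between jaw and heatsink above 8 N and y of heatsink in the frame of vise between -0.043 and -0.031 m and angle between heatsink's own z axis and vertical below 0.08 rad and angle between the x axis of heatsink and the x axis of vise, either way round below 0.12 rad and x of heatsink in the frame of vise between -0.025 and 0.025 m and z of heatsink in the frame of vise between 0.026 and 0.034 m and value of joint collar below 0.6 rad), for 0.2 s.
3. the lock ring is turned home (value of joint collar above 1.08 rad and contact force between jaw and heatsink above 8 N), for 0.2 s.
At the end, for the whole second after the job is handed in: The heatsink stands base down on the vise bed (tilt under 0.08 rad), within 25 mm of the middle of the jaws, long side within 0.12 rad of theirs, at rest, pressed against the fixed jaw by the sliding jaw with over 8 N; the lock ring is at 1.08 rad or more (stop at 1.2) (all of step 3 and y of heatsink in the frame of vise between -0.043 and -0.031 m and angle between heatsink's own z axis and vertical below 0.08 rad and angle between the x axis of heatsink and the x axis of vise, either way round below 0.12 rad and x of heatsink in the frame of vise between -0.025 and 0.025 m and z of heatsink in the frame of vise between 0.026 and 0.034 m and linear speed of heatsink below 0.01 m/s); the robot touches nothing.
It fails at once if the heatsink is crushed: the jaw presses it with more than 250 N (contact force between jaw and heatsink above 250 N).
It fails at once if another thing on the bench is moved by more than 30 mm (distance of any of round_cooler, fan, drive, mug, screwdriver from where it was at the start of the episode above 0.03 m).
It also fails if it takes over 72 s, if anything falls off the work surface, if the arm or the gripper's body presses on something with over 40 N, if the wrist force passes 120 N, or if a joint passes its speed limit or range.

## Working session

There is one attempt and no reset: what is moved stays moved. The work goes in short steps, each a Python script; the robot and the scene stay as the last script left them, time stands still between calls to the robot, and variables do not carry over. Pictures are saved under pics/ and viewed, about 8 in all and at most 12, crops included, and the job is handed in when it is done.

```bash
ls; mkdir -p pics; cat > h.py <<'E'
import numpy as np, cv2
from plant import robot
def grab(n):
    f=robot.grab_frame(n); f['K']=np.array([[f['fx'],0,f['cx']],[0,f['fy'],f['cy']],[0,0,1]]); return f
def cloud(f):
    """world point per pixel from depth"""
    h,w=f['range_z'].shape
    uv=np.stack(np.meshgrid(np.arange(w),np.arange(h)),-1).reshape(-1,1,2).astype(float)
    n=cv2.undistortPoints(uv,f['K'],np.array(f['dist_coeffs'])).reshape(-1,2)
    z=f['range_z'].reshape(-1,1).astype(float)
    P=(np.c_[n*z,z]-np.array(f['t']))@np.array(f['R'])
    P[z[:,0]==0]=np.nan
    return P.reshape(h,w,3)
def ray(f,uv,h):
    """pixels -> world on plane z=h"""
    n=cv2.undistortPoints(np.array(uv,float).reshape(-1,1,2),f['K'],np.array(f['dist_coeffs'])).reshape(-1,2)
    R=np.array(f['R']);t=np.array(f['t']); C=-R.T@t; d=np.c_[n,np.ones(len(n))]@R
    return C+d*((h-C[2])/d[:,2])[:,None]
def save(f,name,crop=None,s=1):
    im=f['image'][:,:,::-1]
    if crop: a,b,c,d=crop; im=im[b:d,a:c]
    cv2.imwrite('pics/'+name,cv2.resize(im,None,fx=s,fy=s,interpolation=cv2.INTER_CUBIC))
E
python3 - <<'E'
from h import *
import pickle
s=robot.sense(); print(s['t'],s['tcp_pos'],s['tcp_rot'],robot.nose_length)
ims=[]
for n in('top','scene'):
    f=grab(n); save(f,n+'0.png',s=1.5); print(n,-np.array(f['R']).T@f['t'],f['fx']); P=cloud(f); np.savez(n+'0.npz',P=P,im=f['image']); print((f['range_z']==0).mean())
E
```

```text
pics
0.0 [0.16344958 0.65431981 0.24125584] [3.14149017e+00 1.96549070e-03 1.32601925e+00] 0.011
top [0.35353541 0.06446668 1.45907685] 442.99144297380053
0.0038960774739583335
scene [ 1.13204559 -0.68106713  0.74650077] 403.9628595062291
0.004048665364583333
```

```bash
sleep 1; ls pics
```

```text
scene0.png
top0.png
```

View pics/top0.png

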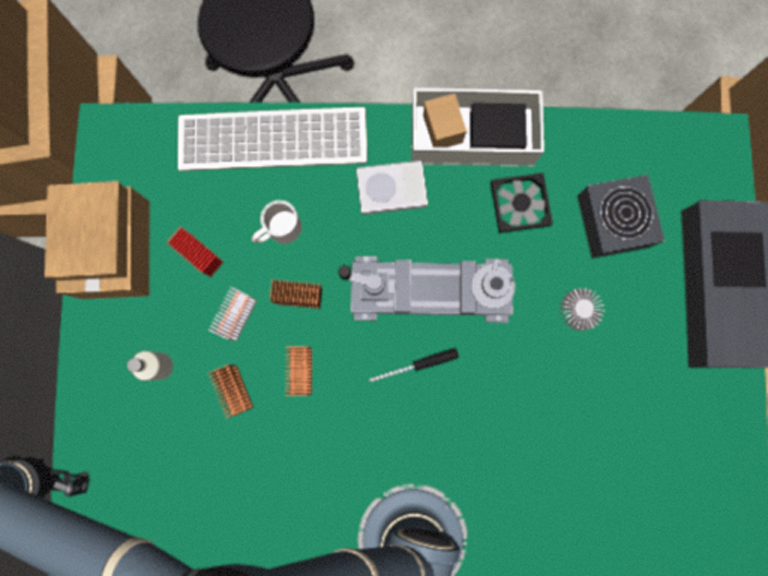

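View pics/scene0.png

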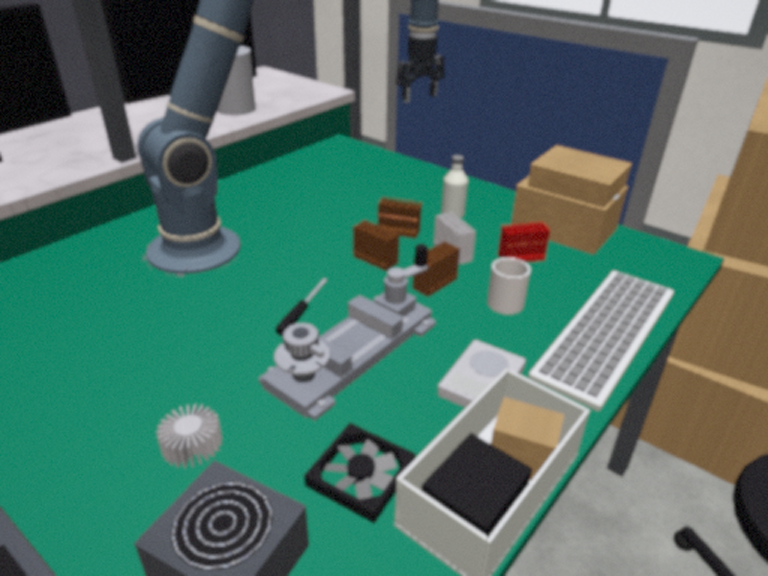

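The silver finned block at top-view (232,313)/1.5 is the heatsink. The look-alikes are brown at (296,293), (299,371) and (231,390), and red at (195,251). The vise has its crank at (345–375,275) and its ring at (492,285).

```bash
python3 - <<'E'
from h import *
d=np.load('top0.npz');P=d['P'];im=d['im']
# bench height check
print('bench z',np.nanmedian(P[290:320,200:230,2]))
def blob(u0,v0,u1,v1,z0,z1,name):
    Q=P[v0:v1,u0:u1]; m=(Q[...,2]>z0)&(Q[...,2]<z1)
    n,l,s,c=cv2.connectedComponentsWithStats(m.astype(np.uint8))
    for i in range(1,n):
        if s[i,4]<12: continue
        q=Q[l==i]; r=cv2.minAreaRect((q[:,:2]*1000).astype(np.float32))
        print(name,s[i,4],'px',(c[i]+[u0,v0]).round(1),'c',np.array(r[0]).round(1),'sz',np.array(r[1]).round(1),'ang',round(r[2],1),'z',np.median(q[:,2]).round(4),'mean',q.mean(0).round(4))
blob(135,185,172,232,.03,.1,'hs');blob(135,185,172,232,.068,.1,'hstop')
blob(222,160,350,222,.015,.04,'bed'); blob(222,160,350,222,.015,.3,'viseall');blob(222,160,350,222,.055,.072,'jaws')
blob(300,160,350,222,.07,.085,'flange'); blob(300,160,350,222,.112,.13,'ring')
blob(222,160,280,222,.09,.112,'arm'); blob(222,160,280,222,.112,.135,'z112-135');blob(222,160,280,222,.135,.17,'grip')
v=np.vstack([P[160:222,222:350].reshape(-1,3)]); print(np.histogram(v[:,2],bins=np.arange(0,.18,.01)))
f={}
for n,c,s in(('hs',(125,175,230,270),3.5),):
    a,b,cc,dd=c; i=im[b:dd,a:cc,::-1]; v_=im[155:225,220:350,::-1]
    i=cv2.resize(i,None,fx=4,fy=4,interpolation=3); v_=cv2.resize(v_,None,fx=5,fy=5,interpolation=3)
    o=np.zeros((600,800,3),np.uint8); o[:350,:650]=v_[:350,:650]; i=cv2.resize(i,(260,240)); o[355:595,:260]=i; cv2.imwrite('pics/c1.png',o)
E
```

```text
bench z 0.00019184688376713613
hs 337 px [153.7 210.2] c [472.9 391. ] sz [ 48.3 100.8] ang 64.1 z 0.0725 mean [0.4683 0.3912 0.0652]
hstop 13 px [160.  194.4] c [517.8 370.3] sz [41.2  2.4] ang 62.2 z 0.0798 mean [0.5174 0.3698 0.08  ]
hstop 12 px [158.5 196.6] c [510.5 374.4] sz [40.   2.5] ang 62.7 z 0.0803 mean [0.5103 0.3742 0.0803]
hstop 12 px [156.5 198.5] c [504. 380.] sz [39.8  1.4] ang 64.7 z 0.0801 mean [0.5042 0.3804 0.08  ]
hstop 12 px [155.5 206.5] c [479.2 383.1] sz [36.7  1.5] ang 64.9 z 0.081 mean [0.4789 0.3827 0.0791]
hstop 13 px [153.  208.2] c [473.1 390. ] sz [41.4  1.6] ang 64.7 z 0.0788 mean [0.4734 0.3904 0.0788]
hstop 14 px [151.5 210.5] c [466.  394.6] sz [47.   1.6] ang 65.0 z 0.0809 mean [0.466  0.3944 0.0809]
hstop 14 px [150.5 213. ] c [458.2 397.4] sz [45.1  1.5] ang 65.1 z 0.0816 mean [0.458  0.397  0.0819]
hstop 15 px [149.8 215.5] c [450.9 401.4] sz [43.2  2.5] ang 66.4 z 0.0797 mean [0.4502 0.3997 0.0783]
hstop 17 px [148.5 217.8] c [443.2 403.7] sz [45.   2.7] ang 65.3 z 0.0786 mean [0.443  0.4034 0.0784]
hstop 17 px [147. 220.] c [436.5 409.1] sz
[... 1178 characters left out ...]
 z 0.0781 mean [ 0.5329 -0.1557  0.0779]
ring 287 px [330.3 188. ] c [ 544.3 -164.6] sz [57.  71.1] ang 58.7 z 0.1223 mean [ 0.5396 -0.1597  0.1221]
arm 82 px [247.5 188.7] c [544.5  98.3] sz [62.5 42.1] ang 55.5 z 0.1032 mean [0.5362 0.0937 0.1037]
z112-135 127 px [245.1 186.4] c [540.3 107.9] sz [65.  28.9] ang 82.2 z 0.1188 mean [0.5412 0.1008 0.1184]
grip 61 px [229.3 180.8] c [552.7 148. ] sz [23.2 24.4] ang 2.9 z 0.1566 mean [0.5521 0.1472 0.1551]
(array([2038,  233,  927,  970,   40,  135,  712,  294,   95,   17,   78,
        183,  249,    2,    6,   50,    5]), array([0.  , 0.01, 0.02, 0.03, 0.04, 0.05, 0.06, 0.07, 0.08, 0.09, 0.1 ,
       0.11, 0.12, 0.13, 0.14, 0.15, 0.16, 0.17]))
```

View pics/c1.png

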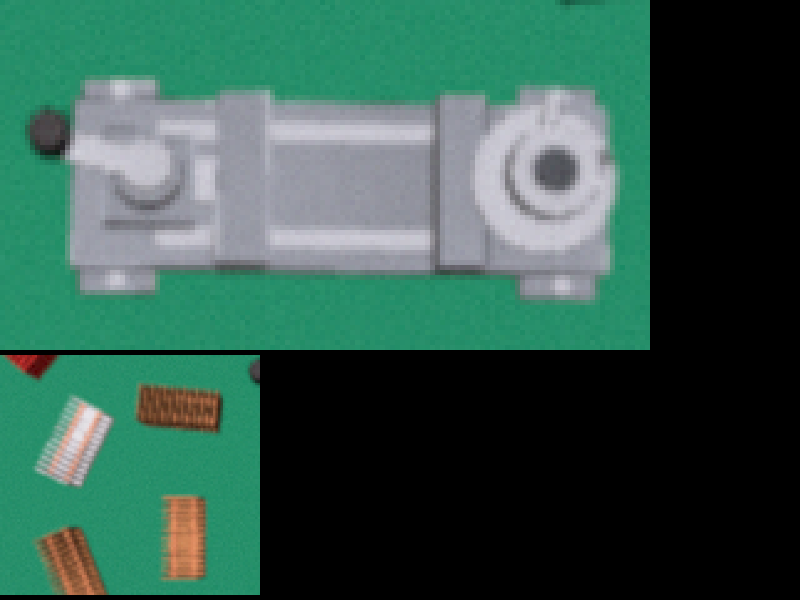

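Crop confirms it: the silver block has a 100.8×48.3 mm outline and its top is at 80 mm. The vise origin is ≈(0.5385,−0.035) with yaw ≈0. The crank grip is 59.7 mm from the axis, which puts the crank at ≈0.24 rad. These all fit the sizes given, so I'll pick now.

```bash
cat >> h.py <<'E'
D=lambda yaw:[np.pi,0,yaw]
V=np.array([0.5385,-0.035,0.]) # vise origin, yaw 0
def st(m=''):
    s=robot.sense(); print(m,'t',round(s['t'],2),'p',np.round(s['tcp_pos'],4),'F',np.round(s['wrist_force'],1),'op',round(s['opening'],3)); return s
E
python3 - <<'E'
from h import *
hs=np.array([.4728,.3913,0]); y=np.deg2rad(65)
robot.goto(hs+[0,0,.16],D(y)); st('above')
f=grab('top'); P=cloud(f)
robot.move_straight(hs+[0,0,.058],vel=.1); st('down')
robot.grip(0.0,40); st('grip')
robot.move_straight(hs+[0,0,.27],vel=.2); s=st('up')
f=grab('scene'); save(f,'lift.png',(150,20,470,260),2.5)
E
```

```text
above t 1.63 p [0.4716 0.3933 0.1603] F [-0.3 -0.1 -1.1] op 0.999
down t 2.85 p [0.4733 0.3917 0.0587] F [-0.6  0.8  0.4] op 1.001
grip t 3.29 p [0.4731 0.3917 0.0586] F [0.8 0.8 3.6] op 0.532
up t 4.5 p [0.472  0.3906 0.2683] F [ 0.1 -0.3 -3. ] op 0.528
```

View pics/lift.png

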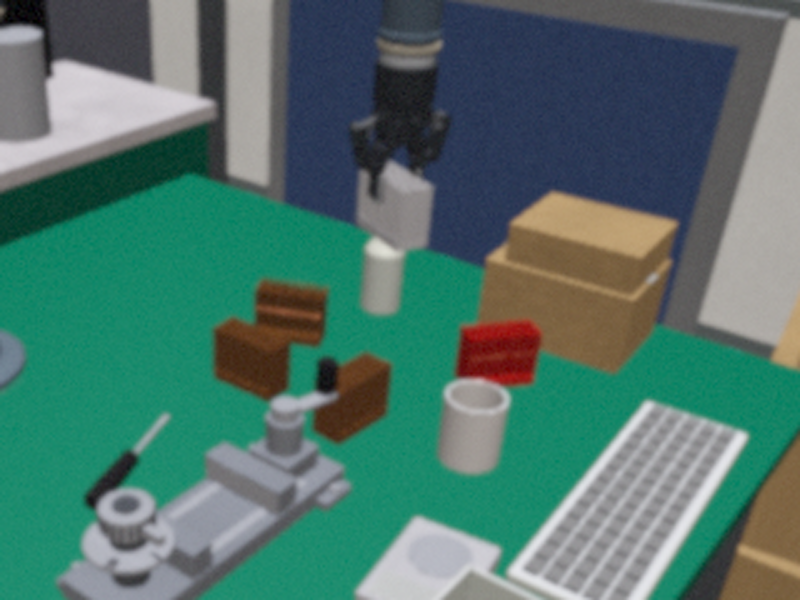

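The heatsink is held level in the jaws at (395,205), clear of everything. Next I carry it over the crank and place it.

```bash
python3 - <<'E'
from h import *
y=np.pi/2; p=V+[0,-.020,0]
robot.move_straight(p+[0,0,.27],vel=.25,attitude=D(y)); st('over')
robot.move_straight(p+[0,0,.105],vel=.12); st('low')
c=robot.move_straight(p+[0,0,.086],vel=.03,contact_N=6); s=st('placed %s'%c)
robot.grip(1.0); st('open')
robot.move_straight(p+[0,0,.27],vel=.25); st('up')
robot.goto(V+[-.05,.125,.27],D(y)); robot.move_straight(V+[-.13,.10,.30],vel=.3)
f=grab('top'); P=cloud(f); save(f,'placed.png',(200,130,380,250),4)
Q=P[150:225,220:350]
for nm,a,b,lo in(('hs',.085,.115,(-.1,.02)),('jaws',.06,.068,(-.2,.1))):
    m=(Q[...,2]>a)&(Q[...,2]<b)&(Q[...,1]>lo[0])&(Q[...,1]<lo[1])&(Q[...,0]>.47)
    n,l,ss,c=cv2.connectedComponentsWithStats(cv2.morphologyEx(m.astype(np.uint8),cv2.MORPH_CLOSE,np.ones((3,3))))
    for i in range(1,n):
        if ss[i,4]>25:
            r=cv2.minAreaRect((Q[(l==i)&m][:,:2]*1000).astype(np.float32)); print(nm,ss[i,4],np.round(r[0],1),np.round(r[1],1),round(r[2],1),np.median(Q[(l==i)&m][:,2]))
E
```

```text
over t 6.51 p [ 0.5384 -0.0539  0.27  ] F [ 0.  -1.1 -3.3] op 0.532
low t 8.03 p [ 0.5391 -0.0551  0.1057] F [-0.1 -0.1 -2.5] op 0.53
placed True t 8.58 p [ 0.5383 -0.0547  0.0884] F [-1.1  0.3  2.9] op 0.534
open t 9.06 p [ 0.5371 -0.0546  0.0875] F [ 0.5 -0.3 -0.2] op 1.0
up t 9.94 p [ 0.5375 -0.0549  0.2687] F [-0.1 -0.7  0.2] op 0.996
hs 517 [537.8 -54.3] [99.1 46.4] 0.5 0.10611426571999853
jaws 252 [553.1  29.4] [80.8 32.1] 0.7 0.0648285530624198
jaws 286 [ 538.7 -109.5] [106.4  29.4] 0.0 0.06430451180073243
jaws 85 [537.9  80.1] [58.  38.1] 0.8 0.062266302545883806
```

View pics/placed.png

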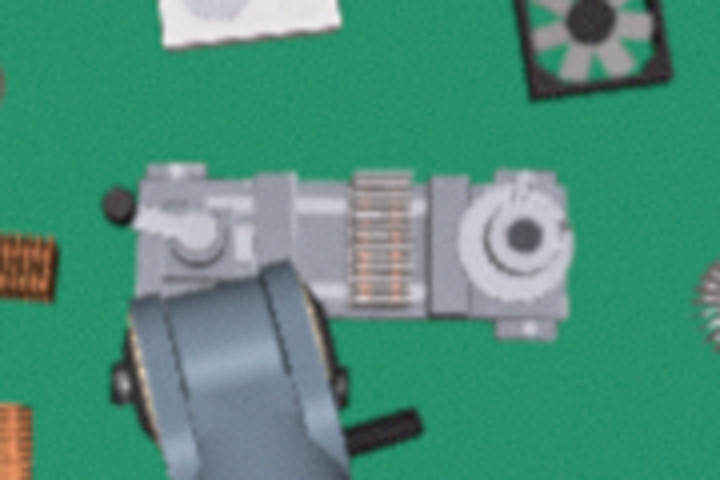

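Placed at vise frame (−0.7,−19.3) mm, skew 0.5°, upright. Now the crank.

```bash
cat >> h.py <<'E'
AX=V+[0,.125,.139]
G=lambda a:AX+.060*np.array([np.sin(a),np.cos(a),0])
def tang(a,n=1):
    """(resisting tangential force, radial force, crank angle from the TCP)"""
    F=[];p=[]
    for _ in range(n):
        s=robot.sense();F.append(s['wrist_force'][:2]);p.append(s['tcp_pos']-AX); n>1 and robot.sleep(.03)
    F=np.mean(F,0);p=np.mean(p,0); return -F@[np.cos(a),-np.sin(a)],F@[np.sin(a),np.cos(a)],np.arctan2(p[0],p[1])%(2*np.pi)
E
python3 - <<'E'
from h import *
a0=.24
for a in np.arange(a0,7,.5):
    if robot.inverse_kinematics(G(a),D(0)) is None: print('noik',a)
robot.goto(G(a0)+[0,0,.10],D(0)); st('above')
robot.move_straight(G(a0),vel=.15); st('down')
robot.grip(0.0,40); s=st('grip')
a=a0;st_=.25
while a<3.2:
    a+=st_; robot.move_straight(G(a),vel=.12)
    print(round(a,2),np.round(tang(a),2),round(robot.sense()['t'],1))
    if tang(a)[0]>25: print('high');break
f=grab('scene'); save(f,'crank.png',(180,130,400,290),3.5)
E
```

```text
above t 12.5 p [0.5528 0.148  0.2386] F [ 0.3 -0.7  1.7] op 1.002
down t 13.32 p [0.5534 0.1484 0.1399] F [0.9 0.1 0.7] op 0.997
grip t 13.89 p [0.5531 0.1484 0.1395] F [-0.7  0.2  3.1] op 0.293
0.49 [-2.47 -0.19  0.51] 14.2
0.74 [-2.23  0.16  0.76] 14.4
0.99 [-1.85 -0.09  1.  ] 14.7
1.24 [-0.31 -0.75  1.25] 15.0
1.49 [-1.37  0.44  1.49] 15.3
1.74 [-0.75  0.62  1.75] 15.5
1.99 [-1.35 -0.53  2.  ] 15.8
2.24 [-0.83  0.56  2.25] 16.1
2.49 [-2.23 -0.5   2.51] 16.4
2.74 [-1.77 -0.4   2.76] 16.6
2.99 [-1.62 -0.64  3.01] 16.9
3.24 [-1.57 -0.64  3.26] 17.2
```

View pics/crank.png

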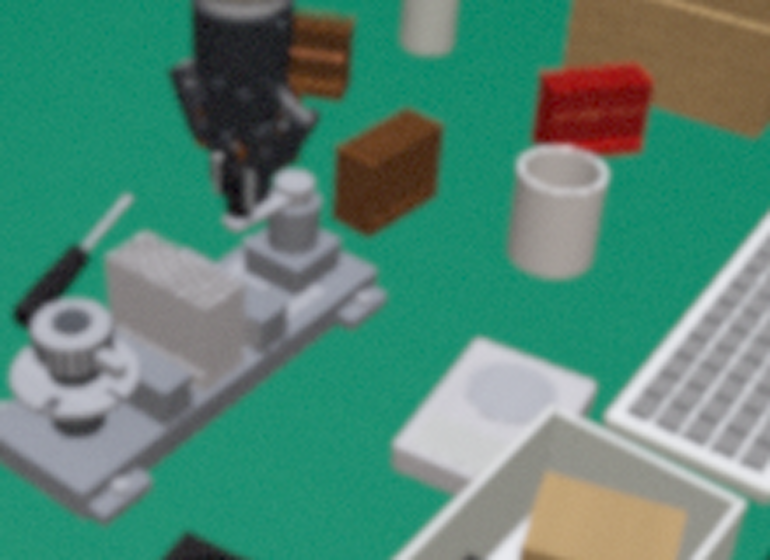

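The crank follows the arm at low force (about ±2 N) and the jaw is closing. I'll continue, then go in fine steps near contact.

```bash
python3 - <<'E'
from h import *
a=3.24
while a<6.2:
    a+=.25; robot.move_straight(G(a),vel=.12); r=tang(a)
    if r[0]>6 or a>5.9: print(round(a,2),np.round(r,2),round(robot.sense()['t'],1))
    if r[0]>9: break
while a<7.3:
    a+=.04; robot.move_straight(G(a),vel=.06); r=tang(a,3); print(round(a,2),np.round(r,2),round(robot.sense()['t'],1))
    if r[0]>9: break
E
```

```text
5.99 [-1.63  0.31  6.  ] 20.3
6.24 [-2.32  0.82  6.24] 20.5
6.28 [1.98 0.39 6.26] 20.9
6.32 [2.62 0.29 0.01] 21.2
6.36 [2.66 0.25 0.05] 21.6
6.4 [2.27 0.21 0.09] 21.9
6.44 [ 2.75 -0.08  0.13] 22.3
6.48 [ 2.24 -0.23  0.17] 22.6
6.52 [2.71 0.06 0.21] 23.0
6.56 [2.91 0.45 0.25] 23.3
6.6 [2.75 0.22 0.29] 23.7
6.64 [2.53 0.2  0.33] 24.0
6.68 [2.87 0.26 0.37] 24.4
6.72 [3.02 0.08 0.41] 24.7
6.76 [4.76 0.09 0.43] 25.1
6.8 [ 8.36 -0.93  0.44] 25.4
6.84 [12.67 -1.82  0.45] 25.8
```

Contact came at ≈6.73 rad. The grip force is now 12.7 N against a 2.7 N baseline, so about 60 N at the jaw. I'll release, then regrip as a check that the clamp holds.

```bash
python3 - <<'E'
from h import *
a=6.733
robot.grip(1.0); st('rel'); robot.sleep(.3)
robot.move_straight(G(a),vel=.1)
robot.grip(0.0,40); st('regrip'); print(np.round(tang(a,4),3))
for a in (6.77,6.81):
    robot.move_straight(G(a),vel=.06); r=tang(a,3); print(a,np.round(r,2))
    if r[0]>10: break
while r[0]<12.5 and a<6.95:
    a+=.03; robot.move_straight(G(a),vel=.06); r=tang(a,3); print(round(a,2),np.round(r,2))
robot.grip(1.0); robot.move_straight(robot.sense()['tcp_pos']+[0,0,.12],vel=.25); st('up')
robot.goto(V+[-.10,.12,.30],D(0))
f=grab('top'); P=cloud(f); save(f,'clamp.png',(200,130,380,250),4)
Q=P[150:225,220:350]
for nm,a,b,lo in(('hs',.085,.118,(-.12,.02)),('jaws',.06,.068,(-.2,.1)),('grip',.14,.17,(0.05,.2)),('ring',.112,.13,(-.25,-.12)),('lug',.1,.118,(-.25,-.12))):
    m=(Q[...,2]>a)&(Q[...,2]<b)&(Q[...,1]>lo[0])&(Q[...,1]<lo[1])&(Q[...,0]>.47)
    n,l,ss,c=cv2.connectedComponentsWithStats(cv2.morphologyEx(m.astype(np.uint8),cv2.MORPH_CLOSE,np.ones((3,3))))
    for i in range(1,n):
        if ss[i,4]>8:
            q=Q[(l==i)&m]; r=cv2.minAreaRect((q[:,:2]*1000).astype(np.float32)); print(nm,ss[i,4],np.round(r[0],1),np.round(r[1],1),round(r[2],1),np.median(q[:,2]).round(3),'mean',q.mean(0).round(4))
st()
E
```

```text
rel t 26.41 p [0.5702 0.1408 0.1388] F [ 0.4  0.3 -0.2] op 0.996
regrip t 27.53 p [0.5638 0.144  0.1392] F [-3.6 -0.7  5. ] op 0.29
[ 3.504 -2.48   0.438]
6.77 [ 7.68 -2.85  0.44]
6.81 [10.98 -3.75  0.45]
6.84 [14.99 -5.23  0.46]
up t 29.97 p [0.5701 0.1408 0.2587] F [ 0.5  0.1 -1.6] op 0.997
hs 495 [538.  -72.2] [99.7 46.2] 0.5 0.106 mean [ 0.54   -0.0716  0.1031]
jaws 635 [539.2 -69.6] [108.8 109.7] 89.8 0.065 mean [ 0.5369 -0.0651  0.0646]
grip 61 [563.7 143.8] [21.2 25.5] 89.5 0.157 mean [0.5625 0.1434 0.1558]
ring 296 [ 543.3 -157.7] [68.2 58.3] 33.9 0.122 mean [ 0.5388 -0.16    0.1221]
lug 23 [ 575.  -161.1] [26.3  7.5] 0.2 0.111 mean [ 0.5776 -0.1609  0.1116]
lug 16 [ 531. -135.] [31.9  6.1] 17.9 0.108 mean [ 0.5293 -0.136   0.1091]
lug 23 [ 515.5 -166.3] [12.2 32.3] 26.4 0.111 mean [ 0.5143 -0.1662  0.1109]
 t 30.67 p [0.4388 0.0854 0.2992] F [-0.3 -0.7 -0.1] op 1.003
```

View pics/clamp.png

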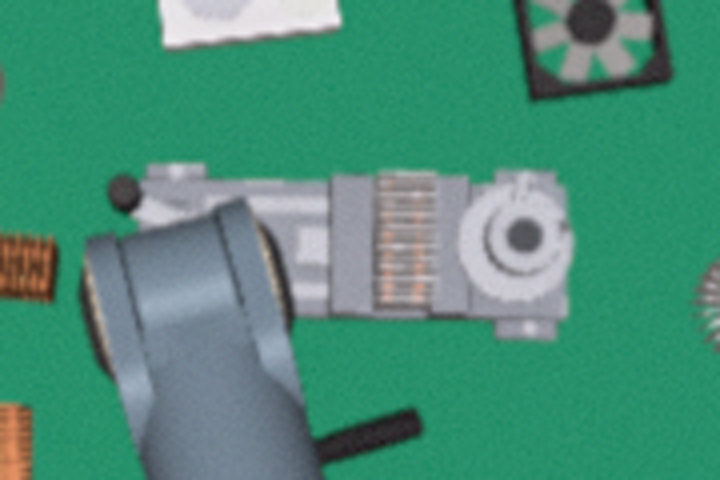

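The clamp held after release: the force rose at once on regrip. Heatsink at vise y −37.2 mm, x −0.5 mm. The lug is at ≈0.03 rad, so the ring is open. Now the ring.

```bash
python3 - <<'E'
from h import *
C=np.array([.5388,-.160,0]); y=np.pi/2
for a in np.arange(0,1.4,.2):
    if robot.inverse_kinematics(C+[0,0,.104],D(y-a)) is None: print('noik',a)
robot.goto(C+[0,0,.22],D(y)); robot.grip(.82)
robot.move_straight(C+[0,0,.104],vel=.12); st('down')
robot.grip(0.0,100); s=st('grip')
for a in np.arange(.15,1.3,.15):
    robot.goto(C+[0,0,.104],D(y-a)); s=robot.sense()
    print(round(a,2),'F',np.round(s['wrist_force'],1),'T',np.round(s['torque'],2),'yaw',round(y-s['tcp_rot'][2],3),'t',round(s['t'],1))
    if abs(s['torque'][2])>8: break
E
```

```text
down t 33.98 p [ 0.5394 -0.1602  0.1047] F [-0.2 -0.  -0.4] op 0.814
grip t 34.27 p [ 0.5395 -0.1605  0.1057] F [-2.4  0.5  6.5] op 0.627
0.15 F [-2.3 -0.7  4.8] T [-0.23  0.39 -0.13] yaw 0.151 t 34.5
0.3 F [-1.7 -0.3  6.5] T [-0.35  0.48 -0.12] yaw 0.301 t 34.8
0.45 F [-2.1 -0.6  6.2] T [-0.42  0.46 -0.15] yaw 0.451 t 35.0
0.6 F [-2.5 -1.5  6.6] T [-0.45  0.61 -0.09] yaw 0.601 t 35.3
0.75 F [-2.5 -2.   6.3] T [-0.55  0.63 -0.14] yaw 0.751 t 35.5
0.9 F [-3.2 -2.1  7.2] T [-0.56  0.73 -0.13] yaw 0.902 t 35.8
1.05 F [-3.4 -3.1  6.9] T [-0.64  0.82 -0.07] yaw 1.052 t 36.0
1.2 F [-5.3 -2.7  8.2] T [-0.72  1.03  0.86] yaw 1.197 t 36.3
```

The torque rose at 1.2 rad, as expected at the stop. I'll release and look.

```bash
python3 - <<'E'
from h import *
C=np.array([.5388,-.160,0])
robot.grip(.9); robot.move_straight(C+[0,0,.26],vel=.15); robot.goto([.42,.10,.32],D(.3)); st()
f=grab('top'); P=cloud(f); save(f,'locked.png',(250,140,370,230),6)
Q=P[150:225,220:350]
for nm,a,b,lo in(('hs',.085,.118,(-.12,.02)),('grip',.14,.17,(0.05,.2)),('lug',.095,.13,(-.25,-.12))):
    m=(Q[...,2]>a)&(Q[...,2]<b)&(Q[...,1]>lo[0])&(Q[...,1]<lo[1])&(Q[...,0]>.47)
    if nm=='lug':
        d=Q[...,:2]-C[:2]; r=np.hypot(d[...,0],d[...,1]); m&=(r>.035)&(r<.055); q=Q[m]; print('lug',len(q),q.mean(0).round(4),'collar',np.arctan2(-(q.mean(0)-C)[1],(q.mean(0)-C)[0]).round(3)); continue
    n,l,ss,c=cv2.connectedComponentsWithStats(cv2.morphologyEx(m.astype(np.uint8),cv2.MORPH_CLOSE,np.ones((3,3))))
    for i in range(1,n):
        if ss[i,4]>8:
            q=Q[(l==i)&m]; r=cv2.minAreaRect((q[:,:2]*1000).astype(np.float32)); print(nm,ss[i,4],np.round(r[0],1),np.round(r[1],1),round(r[2],1),'mean',q.mean(0).round(4))
E
```

```text
t 38.94 p [0.4204 0.0992 0.3198] F [ 0.7 -0.4  1. ] op 0.898
hs 495 [537.9 -72.3] [99.9 46.1] 0.7 mean [ 0.54   -0.0719  0.1026]
grip 60 [563.6 143.7] [24.9 21.2] 0.1 mean [0.5628 0.1434 0.1564]
lug 17 [ 0.5527 -0.2008  0.1109] collar 1.243
```

View pics/locked.png

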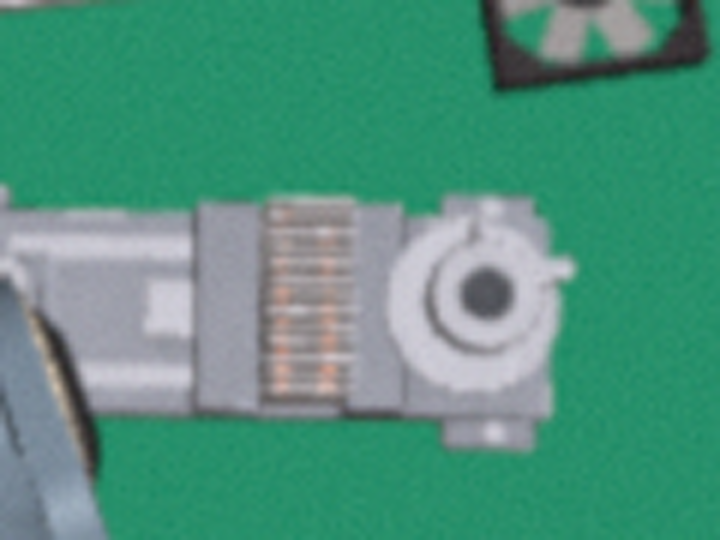

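The lug is at (565,268), measured 1.24 ± 0.05 rad, so it is at the 1.2 stop. The heatsink and the crank grip have not moved. Handing in.

```bash
python3 -c "
from h import *
robot.sleep(.3); st(); print(robot.close_job())"
```

```text
t 39.29 p [0.4202 0.0995 0.3199] F [0.  0.9 0. ] op 0.901
the job is handed in; nothing more can be done
None
```

The heatsink is clamped in the vise and the lock ring is turned home. I handed the job in at 39.3 s of the 72 s allowed, with the arm clear of everything.

- **Placing:** I picked the silver heatsink across its 46 mm width and stood it on the vise bed between the jaws, square to within about 0.5°.
- **Clamping:** I cranked about 6.5 rad clockwise to about 6.74 rad. At the end the crank grip resisted with 15 N, against 2.7 N turning freely, which I estimate as about 75 N at the jaw. An earlier release and regrip at 12.7 N showed the clamp had held.
- **Locking:** I then gripped the ring and turned it clockwise until the torque rose at the stop.

**Last checks, from the top camera:**
- **Heatsink:** it is at vise x ≈ −0.6 mm, y ≈ −37.3 mm, with about 0.7° of skew.
- **Crank:** it had not moved when the ring was turned.
- **Lock ring:** the lug reads 1.24 rad, slightly past the 1.2 stop, which I put down to measuring error.

I could not measure the jaw force directly; it is inferred from the crank force. I did not measure the bystanders again at the end, but nothing touched them on the way. No check failed.

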